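# Clip the end cap onto the winder's upright bearing

### The arm

A 6-joint arm with a two-finger parallel gripper is mounted at the origin on the work surface. World frame = base frame: x ahead of the robot, y to its left, z up, the work surface at z = 0. Lengths are in m, angles in rad, forces in N, time in s.
With the tool pointing down it reaches from about 0.35 to 0.8 m from the base axis. Payload 7.3 kg.
Tool frame: the origin (TCP) lies between the finger pads; the fingertips stand 22 mm ahead of it and the grasp point (between the pads) lies 3 mm ahead of it; z points along the fingers, y is the line along which they close (so a half turn about z gives the same grasp; the last joint's range is limited). The gripper opens to 85 mm and grips with 20 to 120 N. Pads are 22 mm wide; open, the fingers measure 114 mm over their backs; the gripper's body (76 mm by 85 mm) begins 54 mm behind the grasp point. The pads swing forward as they close: fully open they stand 13 mm farther back than shut.
Start: joints at [0.956, 0.342, 1.524, -0, 1.275, -0.146], TCP at [0.237, 0.468, 0.253] pointing down, gripper open.
Joint ranges: [-2.53, 2.53], [-0.77, 2.02], [0.04, 2.7], [-1, 4.14], [0.28, 2.66], [-3.11, 3.11]. Speed limits (rad/s): [2.57, 2.57, 3.14, 3.14, 3.14, 3.14].

### API

Orientations are given as a unit quaternion [w, x, y, z].
In Python, from cell import r gives the robot as it stands.
- The arm moves only by the tool move_arm, never from a script. Its argument "commands" is a list of rows, each a list of 2 entries, a list of its own where there are three numbers: the shift along the tool's x, y, z as a fraction of full scale, then the turn, a rotation vector about the tool's x, y, z as a fraction of full scale. In form: [[[x, y, z], [ax, ay, az]], ...]. A call has 1 to 10 rows; each row is the pose to reach, as a shift and turn from the pose commanded when the call began, along the tool's axes at that moment, turning the shorter way round; what a row does not reach only later rows make up. Full scale, the value 1, is 0.5 m for a shift and 180 degrees for a turn. A row lasts 1/10 s, in which the tool goes at most 50 mm and 8.59 degrees, less where a joint would pass 70% of its speed; a pose out of reach is approached as far as the arm can. A call with a number of a shift or a turn outside -1 to 1 is refused whole. A call with a gripper value outside its range is refused whole. "claw" is the gripper's target within -1 to 1 (fully open at 1, half-way at 0, shut at -1), set as the call begins (left out, the last holds). The fingers move at their own pace and stop on an object; "newtons" is the grip in N (left out, the last holds). Time passes only in rows, so rows that repeat a pose let the fingers close. It gives the time, the measured TCP pose, the force, the opening and the grip force at its end, in the units of the state.
- r.get_obs(): the state, without advancing time (a new reading comes with each control period).
- r.capture(name): name is "scene" or "top" or "wrist"; returns (picture, depth): 420x560x3 uint8, red, green, blue; 420x560 float32, m along the optical axis (not along the pixel's ray), 0 where there is no reading.
- r.camera_info(name): a dict with "camera_matrix" (3x3 intrinsics, pixels), "R" (3x3) and "t" (3): a world point X has camera coordinates R X + t. Camera axes: x right, y down, z forward; pixel columns grow to the right and rows downward; lengths in m; the calibration is good to about 2 mm. A picture is of the moment at which its call begins: read the wrist's pose just before it. camera_info takes no time and is no camera call; for the wrist camera it gives the pose at the moment of the call.
- r.finish_job(): hands the job in; it is judged then, once.
Trained networks look in the newest picture that a camera, given by its name, has taken for a name from the list of things; names that differ only in an ending like _2 or _b are one class to them, and where a whole thing is asked for, a point or a joint stands for the part that bears it (a point fixed in the world has none). Each returns a list of dicts, best first, with "score" (0 to 1); they miss things now and then, are a little off and sometimes report something else, mostly with a low value. They report only what shows in the picture. A call takes as long as a camera call. They do not tell look-alikes from the thing itself.
- r.masks_of(label, camera): "pixels" (420x560 bool, what is visible of it) and "rect" ([left, top, right, bottom] in pixels, round what is visible of it).
The state is a dict: "clock": time; "joints": joint angles; "joint_velocities": joint speeds; "effort": joint torques, N m; "eef_pos": TCP position; "orientation": TCP orientation; "contact_force": force on the tool from outside, world axes, zero at the start; "torque": the same for the moment, N m; "grip_width": finger opening in m; "grasp_force": force on a finger pad.
Only numpy, scipy, OpenCV 4.12 (cv2) and the standard library are available. Lean on these libraries where they do the work, as an engineer would, in place of code of your own. Each camera call takes 0.05 s, during which the arm holds its last target. There are 200 camera calls.

### The job

The upright bearing of the little bench winder stands open: take the end cap that fits it, the larger of the two caps with clip arms, set it over the bearing and press it straight down until all its arms snap under the rim and it sits fully home. Do not drop the cap, leave the smaller cap and the plain cover where they are, and let go at the end.

Things in the scene. Friction and masses are not known exactly. Their poses are not given: they have to be found in the camera images.
- cap_center (a point): End cap that fits: steel disc 75 mm across, 4 mm thick; boxwood knob on top, 26 mm across, 36 mm tall; four sprung clip arms below, their feet flared to 95 mm, on which it stands. Point on the axis, z up along the knob: 2 mm above the disc's top, 34 mm below the knob's top, 37 mm above the feet. Any turn fits; the feet guide it on if up to 8 mm off-centre. Snaps at about 10 to 15 N. 0.14 kg.
- bearing_rim (a point): Centre of the flat top, 65 mm above the bench, of the winder's fixed upright bearing: an iron post with a rim 68 mm across, 6 mm thick, over a 58 mm neck; z up, y towards drum and crank. Drum cheek 112 mm away, 104 mm tall; crank beyond, up to 160 mm tall. The cap's point is about 18 mm above this one when the cap rests unpressed on the rim, 6 mm when snapped home, disc flat on the rim.
- small_cap_center (a point): Smaller cap of the same make, which does not fit: disc 49 mm across, feet flared to about 69 mm, same knob, four clip arms. Leave it alone. Point on its axis, 2 mm above the disc's top, 37 mm above the bench.
- plain_cover_center (a point): Plain round steel cover 75 mm across, 14 mm thick, without clip arms; same knob on top. Leave it alone. Point on its axis half-way up, 25 mm above the bench.
Things that resemble listed ones, but are neither listed nor needed, are in the scene too. What is shaped like the part that bears cap_center but blue or red is not meant.

How it is judged:
At the end, for the whole second after the job is handed in: The larger clip cap sits home on the bearing's rim: its point at most 9 mm above the rim's top face (6 mm when flush), within 10 mm of its axis, upright within 7 degrees, at rest and released; the smaller cap and the plain cover within 30 mm of where they were (z of cap_center in the frame of bearing_rim between 0 and 0.009 m and horizontal distance between cap_center and bearing_rim below 0.01 m and angle between cap_center's own z axis and vertical below 0.12 rad and linear speed of cap below 0.02 m/s and distance of each of small_cap_center, plain_cover_center from where it was at the start of the episode below 0.03 m); the robot touches nothing.
It fails at once if the cap is dropped (falls faster than 0.6 m/s out of the fingers) (linear speed of cap above 0.6 m/s and contact force between the fingers and cap below 0.05 N).
It fails at once if the smaller cap or the plain cover is moved by more than 30 mm (distance of any of small_cap_center, plain_cover_center from where it was at the start of the episode above 0.03 m).
It also fails if it takes over 38 s, if anything falls off the work surface, if the arm or the gripper's body presses on something with over 40 N, if the wrist force passes 120 N, or if a joint passes its speed limit or range.

## Working session

There is one attempt and no reset: what is moved stays moved. The work goes in short steps, Python scripts to look and compute and a tool call to move; the robot and the scene stay as the last step left them, time stands still between calls to the robot, and variables do not carry over. Pictures are saved under pics/ and viewed, at most 10 in all, crops included, and the job is handed in when it is done.

Besides the shell and the picture viewer there is one more tool, called after "Emit:" in YAML: its name, and indented under it one key for each argument. move_arm: Moves the arm, as the interface text tells. Its arguments: {"type":"object","properties":{"commands":{"type":"array","items":{"type":"array"}},"claw":{"type":"number"},"newtons":{"type":"number"}},"required":["commands"]}

```bash
mkdir -p pics
cat > h.py <<'E'
import numpy as np, cv2
from cell import r
def cloud(cam):
    ci=r.camera_info(cam); img,d=r.capture(cam)
    K=np.array(ci["camera_matrix"]);R=np.array(ci["R"]);t=np.array(ci["t"])
    v,u=np.mgrid[:420,:560]
    P=np.stack([(u-K[0,2])/K[0,0]*d,(v-K[1,2])/K[1,1]*d,d],-1)
    W=(P-t)@R
    W[d==0]=np.nan
    return img,W
def save(n,img): cv2.imwrite(f"pics/{n}.png",cv2.cvtColor(img,cv2.COLOR_RGB2BGR))
E
python3 - <<'E'
from h import *
for cam in ["scene","top"]:
    img,W=cloud(cam); 
    for l in ["cap_center","bearing_rim","small_cap_center","plain_cover_center"]:
        for m in r.masks_of(l,cam)[:4]:
            p=W[m["pixels"]]; p=p[~np.isnan(p[:,0])]
            c=np.median(img[m["pixels"]],0)
            print(cam,l,round(m["score"],2),m["rect"],p.mean(0).round(3),p.min(0).round(3),p.max(0).round(3),c)
    save(cam,img)
print(r.get_obs())
E
```

```text
scene cap_center 0.77 [227.6, 207.4, 273.2, 255.5] [ 0.466 -0.071  0.036] [ 0.365 -0.117 -0.   ] [ 0.502 -0.025  0.074] [229. 214. 185.]
scene cap_center 0.71 [193.4, 178.0, 235.2, 218.9] [ 0.342 -0.151  0.037] [ 0.228 -0.196 -0.   ] [ 0.377 -0.106  0.073] [ 75. 136. 181.]
scene cap_center 0.64 [382.2, 178.1, 422.8, 222.0] [0.384 0.255 0.037] [ 0.328  0.216 -0.   ] [0.42  0.295 0.074] [ 75. 129. 163.]
scene cap_center 0.63 [129.1, 175.0, 167.6, 215.0] [ 0.315 -0.286  0.036] [ 0.156 -0.337 -0.   ] [ 0.345 -0.251  0.074] [219.   82.5  77. ]
scene bearing_rim 0.78 [362.5, 228.6, 560.0, 315.0] [0.63  0.287 0.039] [ 0.464  0.119 -0.   ] [0.694 0.442 0.118] [53. 50. 48.]
scene small_cap_center 0.95 [161.3, 261.7, 203.1, 313.9] [ 0.619 -0.185  0.037] [ 0.511 -0.223 -0.001] [ 0.646 -0.152  0.074] [215. 192. 168.]
scene plain_cover_center 0.93 [95.6, 224.3, 138.1, 260.4] [ 0.47  -0.322  0.02 ] [ 0.372 -0.364 -0.   ] [ 0.499 -0.287  0.054] [244. 230. 188.]
top cap_center 0.9 [275.7, 194.0, 311.5, 233.5] [ 0.455 -0.076  0.037] [ 0.412 -0.121 -0.002] [ 0.501 -0.034  0.074] [241. 229. 212.]
top c
[... 806 characters left out ...]
lock': 0.5, 'joints': array([ 9.55972343e-01,  3.42025769e-01,  1.52415458e+00, -4.26144427e-06,
        1.27540703e+00, -1.45999830e-01]), 'joint_velocities': array([-0.00099818, -0.00041974, -0.00099546, -0.00062303, -0.00081586,
       -0.00057924]), 'effort': array([ 6.79092736e-04, -4.33243668e+01, -2.46105337e+01,  7.70292672e-05,
        7.97897210e-04,  1.48892968e-05]), 'eef_pos': array([0.23719063, 0.4683547 , 0.25328904]), 'orientation': array([2.87176240e-06, 2.32270579e-01, 9.72651211e-01, 1.69140956e-06]), 'contact_force': array([0.57835342, 0.29419551, 0.47245441]), 'torque': array([ 0.04906396, -0.02112564, -0.0253853 ]), 'grasp_force': 0.0, 'grip_width': 0.08543304425021372}
```

```bash
ls pics; python3 -c "
import cv2;a=cv2.imread('pics/scene.png');b=cv2.imread('pics/top.png');import numpy as np
cv2.imwrite('pics/both.png',cv2.resize(np.hstack([a,b]),(800,300)))"
```

```text
scene.png
top.png
```

View pics/top.png

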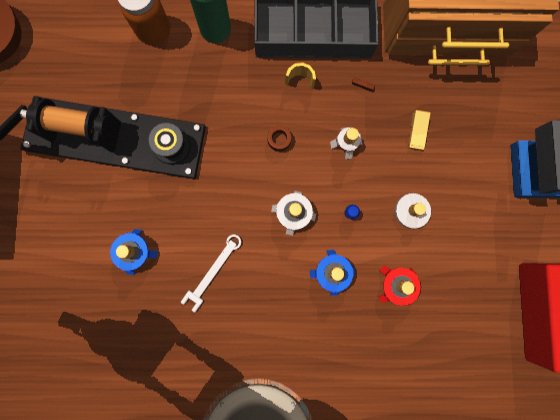

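View pics/scene.png

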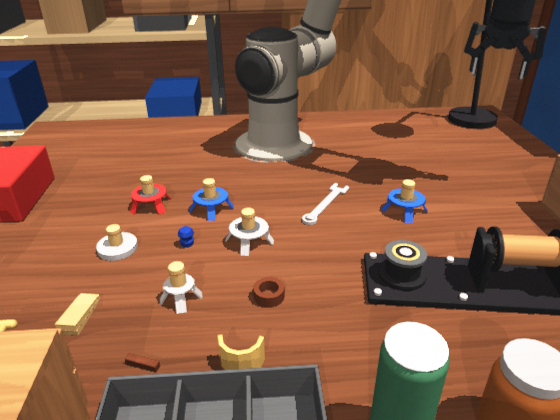

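The top view shows the steel cap with arms at (295,211), the bearing at (165,141), the small cap at (348,140) and the plain cover at (413,211). Blue and red look-alikes stand at (129,252), (335,273) and (402,287). Next I fit the knob and the rim.

Run:
```python
from h import *
for cam in ["top","scene"]:
    img,W=cloud(cam); P=W.reshape(-1,3)
    def sel(c,rad,z0,z1):
        q=P[(np.hypot(P[:,0]-c[0],P[:,1]-c[1])<rad)&(P[:,2]>z0)&(P[:,2]<z1)]
        (x,y),rr=cv2.minEnclosingCircle(q[:,:2].astype(np.float32))
        print(cam,z0,len(q),q.mean(0).round(4),"circ",round(x,4),round(y,4),round(rr,4), np.median(q[:,2]).round(4))
        return x,y
    c=sel((.455,-.076),.03,.067,.08)
    sel(c,.06,.030,.0395)
    # bearing
    q=P[(P[:,0]>.5)&(P[:,0]<.68)&(P[:,1]>.1)&(P[:,1]<.22)&(P[:,2]>.055)&(P[:,2]<.075)]
    m=np.median(q,0)
    b=sel(m,.05,.061,.069); b=sel(b,.04,.061,.069)
    q=P[(P[:,2]>.062)&(P[:,2]<.3)&(np.hypot(P[:,0]-b[0],P[:,1]-b[1])<.16)&(np.hypot(P[:,0]-b[0],P[:,1]-b[1])>.045)]
    print(len(q), q.min(0) if len(q) else 0, q.max(0) if len(q) else 0)
```

```text
top 0.067 128 [ 0.4565 -0.0764  0.0704] circ 0.4568 -0.0764 0.0126 0.0704
top 0.03 891 [ 0.4559 -0.0764  0.0349] circ 0.4567 -0.0767 0.0385 0.0348
top 0.061 899 [0.5967 0.182  0.065 ] circ 0.5976 0.1818 0.0347 0.0651
top 0.061 899 [0.5967 0.182  0.065 ] circ 0.5976 0.1818 0.0347 0.0651
1052 [0.58187929 0.28885366 0.06222468] [0.65299681 0.34094968 0.11790224]
scene 0.067 96 [ 0.4588 -0.0717  0.0709] circ 0.4566 -0.0713 0.0131 0.0712
scene 0.03 588 [ 0.4648 -0.0715  0.0357] circ 0.457 -0.0727 0.0393 0.0358
scene 0.061 916 [0.5999 0.1861 0.0662] circ 0.5964 0.1867 0.0356 0.0664
scene 0.061 916 [0.5999 0.1861 0.0662] circ 0.5964 0.1867 0.0356 0.0664
1419 [0.58182527 0.29365778 0.0620663 ] [0.65497013 0.34574985 0.11781158]
```

```bash
cat >> h.py <<'E'
from scipy.spatial.transform import Rotation as Ro
def need(x,y,z,yaw=None):
    o=r.get_obs(); q=o["orientation"]; T=Ro.from_quat([q[1],q[2],q[3],q[0]])
    d=T.inv().apply(np.array([x,y,z])-o["eef_pos"])/.5
    R=T.as_matrix(); des=np.column_stack([[R[0,0],R[1,0],0],[R[1,0],-R[0,0],0],[0,0,-1]]);des[:,:2]/=np.linalg.norm(des[:,0])
    rv=(T.inv()*Ro.from_matrix(des)).as_rotvec()/np.pi
    print("shift",d.round(4),"turn",rv.round(4),"clock",o["clock"],"tcp",o["eef_pos"].round(4),"F",o["contact_force"].round(1),"w",round(o["grip_width"],4),"yaw",np.arctan2(R[1,0],R[0,0]).round(4),"j",o["joints"].round(2))
E
python3 -c "
from h import *
need(.457,-.074,.16)"
```

```text
shift [-0.8823 -0.7691  0.1866] turn [ 0. -0. -0.] clock 0.6 tcp [0.2372 0.4684 0.2533] F [ 0.4  0.6 -0.5] w 0.0853 yaw 2.6728 j [ 0.96  0.34  1.52  0.    1.28 -0.15]
```

Emit:
move_arm:
  commands:
    - [[-0.882, -0.769, 0.187], [0, 0, 0]]
    - [[-0.882, -0.769, 0.187], [0, 0, 0]]
    - [[-0.882, -0.769, 0.187], [0, 0, 0]]
    - [[-0.882, -0.769, 0.187], [0, 0, 0]]
    - [[-0.882, -0.769, 0.187], [0, 0, 0]]
    - [[-0.882, -0.769, 0.187], [0, 0, 0]]
    - [[-0.882, -0.769, 0.187], [0, 0, 0]]
    - [[-0.882, -0.769, 0.187], [0, 0, 0]]
    - [[-0.882, -0.769, 0.187], [0, 0, 0]]
    - [[-0.882, -0.769, 0.187], [0, 0, 0]]
  claw: 1
  newtons: 80

```text
clock: 1.6
eef_pos: [0.4232, 0.0087, 0.1744]
orientation: [0.001, 0.232, 0.973, 0.0]
contact_force: [1.4, 0.5, 0.5]
grip_width: 0.0853
grasp_force: 0.0
```

```bash
python3 -c "
from h import *
need(.457,-.074,.16)"
```

```text
shift [-0.1351 -0.1169  0.029 ] turn [0.0002 0.0003 0.    ] clock 1.6 tcp [0.4232 0.0087 0.1744] F [1.4 0.5 0.5] w 0.0853 yaw 2.6725 j [-0.16  0.25  1.9   0.    0.99 -1.26]
```

Emit:
move_arm:
  commands:
    - [[-0.135, -0.117, 0.029], [0, 0, 0]]
    - [[-0.135, -0.117, 0.029], [0, 0, 0]]
    - [[-0.135, -0.117, 0.029], [0, 0, 0]]
    - [[-0.135, -0.117, 0.029], [0, 0, 0]]

```text
clock: 2.0
eef_pos: [0.4562, -0.0725, 0.1595]
orientation: [-0.001, 0.233, 0.972, 0.0]
contact_force: [-0.9, -0.3, 0.2]
grip_width: 0.0854
grasp_force: 0.0
```

Run:
```python
from h import *
img,W=cloud("wrist"); P=W.reshape(-1,3); save("w1",img)
for rad,a,b in [(.03,.067,.08),(.05,.030,.0395)]:
    q=P[(np.hypot(P[:,0]-.457,P[:,1]+.074)<rad)&(P[:,2]>a)&(P[:,2]<b)]
    if len(q): print(len(q),q.mean(0).round(4),cv2.minEnclosingCircle(q[:,:2].astype(np.float32)),np.median(q[:,2]))
need(.457,-.074,.064)
```

```text
1185 [ 0.4558 -0.0728  0.0707] ((0.4567455053329468, -0.07328865677118301), 0.012944492511451244) 0.07079933487540999
6339 [ 0.453  -0.0713  0.0352] ((0.4571834206581116, -0.07287484407424927), 0.038870919495821) 0.0351225946658311
shift [-0.0043 -0.0035  0.1915] turn [ 0.0001 -0.0003 -0.    ] clock 2.05 tcp [ 0.4559 -0.0716  0.1598] F [-0.3  0.2  1. ] w 0.0849 yaw 2.6722 j [-0.32  0.33  1.83  0.    0.98 -1.42]
```

View pics/w1.png

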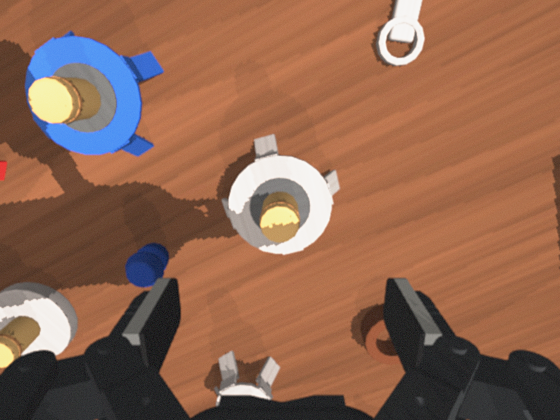

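The wrist view shows the steel cap's knob at (280,215), centred between the fingers. There are four arms on the disc and nothing in the fingers' way. I go down and grip.

Emit:
move_arm:
  commands:
    - [[-0.004, -0.002, 0.06], [0, 0, 0]]
    - [[-0.004, -0.002, 0.12], [0, 0, 0]]
    - [[-0.004, -0.002, 0.17], [0, 0, 0]]
    - [[-0.004, -0.002, 0.19], [0, 0, 0]]
    - [[-0.004, -0.002, 0.19], [0, 0, 0]]

```text
clock: 2.55
eef_pos: [0.4569, -0.0725, 0.0643]
orientation: [-0.001, 0.231, 0.973, 0.0]
contact_force: [-0.2, -0.4, -0.6]
grip_width: 0.0853
grasp_force: 0.0
```

```bash
python3 -c "
from h import *
need(.457,-.0732,.064)"
```

```text
shift [-0.0008 -0.0013  0.0007] turn [-0.0001 -0.0008  0.    ] clock 2.55 tcp [ 0.4569 -0.0725  0.0643] F [-0.2 -0.4 -0.6] w 0.0853 yaw 2.6744 j [-0.32  0.49  1.92  0.    0.73 -1.43]
```

Emit:
move_arm:
  commands:
    - [[0, -0.001, 0], [0, 0, 0]]
    - [[0, -0.001, 0], [0, 0, 0]]
    - [[0, -0.001, 0], [0, 0, 0]]
    - [[0, -0.001, 0], [0, 0, 0]]
    - [[0, -0.001, 0], [0, 0, 0]]
    - [[0, -0.001, 0], [0, 0, 0]]
    - [[0, -0.001, 0], [0, 0, 0]]
    - [[0, -0.001, 0], [0, 0, 0]]
    - [[0, -0.001, 0], [0, 0, 0]]
    - [[0, -0.001, 0], [0, 0, 0]]
  claw: -1
  newtons: 80

```text
clock: 3.55
eef_pos: [0.458, -0.0743, 0.0657]
orientation: [0.001, 0.232, 0.973, 0.0]
contact_force: [-0.6, 1.0, 5.3]
grip_width: 0.0241
grasp_force: 78.1
```

Emit:
move_arm:
  commands:
    - [[0, 0, -0.02], [0, 0, 0]]
    - [[0, 0, -0.06], [0, 0, 0]]
    - [[0, 0, -0.12], [0, 0, 0]]
    - [[0, 0, -0.2], [0, 0, 0]]
    - [[0, 0, -0.26], [0, 0, 0]]
    - [[0, 0, -0.28], [0, 0, 0]]
    - [[0, 0, -0.28], [0, 0, 0]]
    - [[0, 0, -0.28], [0, 0, 0]]

```text
clock: 4.35
eef_pos: [0.4567, -0.0739, 0.2038]
orientation: [-0.001, 0.232, 0.973, 0.0]
contact_force: [-0.1, 0.3, -0.6]
grip_width: 0.024
grasp_force: 78.5
```

Run:
```python
from h import *
img,W=cloud("wrist"); save("w2",img)
need(.597,.184,.205)
img,W=cloud("top"); save("t2",img)
```

```text
shift [-0.0175  0.587  -0.0036] turn [-0.0001 -0.001   0.    ] clock 4.4 tcp [ 0.4566 -0.0739  0.2034] F [-0.3  0.3 -0.7] w 0.0238 yaw 2.6727 j [-0.33  0.28  1.76  0.    1.1  -1.43]
```

View pics/w2.png

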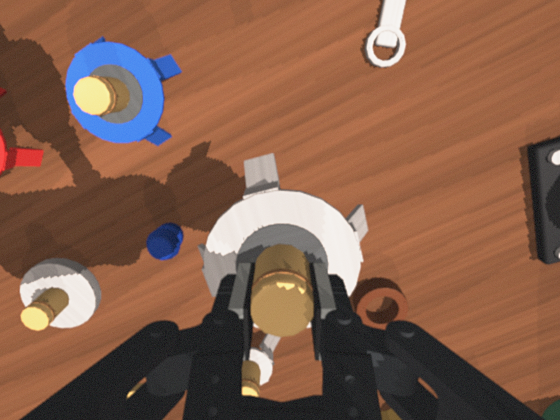

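The cap is held by its knob between the pads, with the disc centred at about (283,250) and apparently level. I carry it over the bearing.

Emit:
move_arm:
  commands:
    - [[-0.002, 0.05, 0], [0, 0, 0]]
    - [[-0.004, 0.12, 0], [0, 0, 0]]
    - [[-0.006, 0.2, 0], [0, 0, 0]]
    - [[-0.009, 0.29, 0], [0, 0, 0]]
    - [[-0.012, 0.38, 0], [0, 0, 0]]
    - [[-0.014, 0.46, 0], [0, 0, 0]]
    - [[-0.016, 0.53, 0], [0, 0, 0]]
    - [[-0.017, 0.57, 0], [0, 0, 0]]
    - [[-0.0175, 0.587, 0], [0, 0, 0]]
    - [[-0.0175, 0.587, 0], [0, 0, 0]]

```text
clock: 5.45
eef_pos: [0.5975, 0.1842, 0.2032]
orientation: [-0.001, 0.232, 0.973, -0.001]
contact_force: [-0.2, -0.2, -1.7]
grip_width: 0.024
grasp_force: 78.7
```

Run:
```python
from h import *
for cam in ["wrist","top","scene"]:
    img,W=cloud(cam); P=W.reshape(-1,3); save(cam+"3",img)
    o=r.get_obs()["eef_pos"]
    q=P[(np.hypot(P[:,0]-o[0],P[:,1]-o[1])<.045)&(abs(P[:,2]-(o[2]-.0295))<.008)]
    if len(q)>20:
        A=np.c_[q[:,:2]-o[:2],np.ones(len(q))]; s=np.linalg.lstsq(A,q[:,2],rcond=None)[0]
        print(cam,"disc",len(q),cv2.minEnclosingCircle(q[:,:2].astype(np.float32)),"z",s[2]-o[2],"slope",s[:2].round(3))
    q=P[(np.hypot(P[:,0]-.597,P[:,1]-.184)<.04)&(abs(P[:,2]-.065)<.004)]
    if len(q)>20: print(cam,"rim",len(q),cv2.minEnclosingCircle(q[:,:2].astype(np.float32)),q.mean(0).round(4))
need(.597,.184,.205)
```

```text
wrist disc 10198 ((0.5966855883598328, 0.18557697534561157), 0.03864019736647606) z -0.03067512054666699 slope [ 0.015 -0.009]
wrist rim 1670 ((0.5972185134887695, 0.1861039698123932), 0.03390837088227272) [0.5864 0.2024 0.0656]
top disc 752 ((0.5958423614501953, 0.1810900866985321), 0.03841383382678032) z -0.03194782461216769 slope [0.002 0.006]
top rim 483 ((0.5970972180366516, 0.18181219696998596), 0.03413817659020424) [0.5851 0.1766 0.065 ]
scene disc 842 ((0.5954487323760986, 0.1860644668340683), 0.039133891463279724) z -0.029978419474263995 slope [-0.04   0.014]
scene rim 916 ((0.595801055431366, 0.186205193400383), 0.03561419993638992) [0.6    0.186  0.0662]
shift [ 0.0021  0.0022 -0.0011] turn [-0.0003 -0.0003  0.    ] clock 5.6 tcp [0.5974 0.1826 0.2045] F [ 0.1 -0.1 -1. ] w 0.0237 yaw 2.6718 j [ 0.17  0.56  1.3  -0.    1.28 -0.93]
```

View pics/wrist3.png

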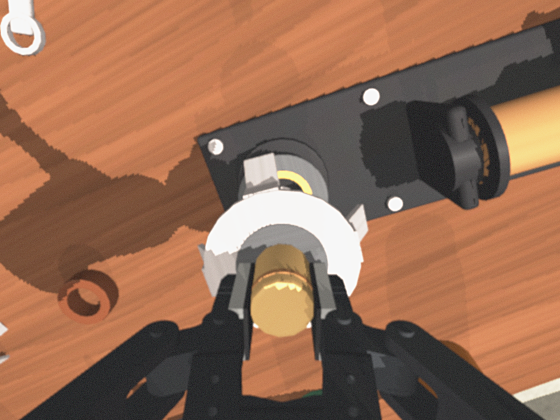

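View pics/scene3.png

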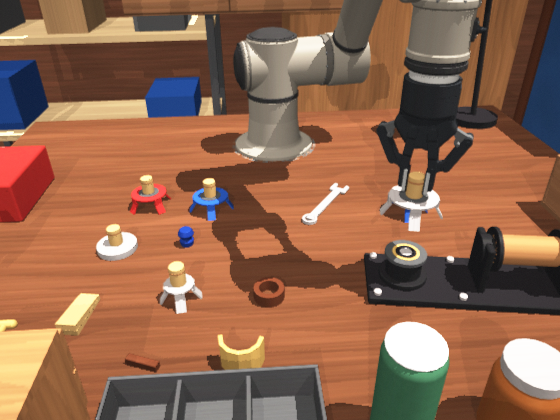

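The disc (283,250 in the wrist view) and the rim agree to about 1 mm in all three cameras, and the cap is level. I lower it to just above the rim.

Emit:
move_arm:
  commands:
    - [[0, 0.001, 0.03], [0, 0, 0]]
    - [[0, 0.001, 0.07], [0, 0, 0]]
    - [[0, 0.001, 0.11], [0, 0, 0]]
    - [[0, 0.001, 0.14], [0, 0, 0]]
    - [[0, 0.001, 0.16], [0, 0, 0]]
    - [[0, 0.001, 0.168], [0, 0, 0]]
    - [[0, 0.001, 0.168], [0, 0, 0]]
  newtons: 100

```text
clock: 6.3
eef_pos: [0.5981, 0.1837, 0.1209]
orientation: [-0.0, 0.233, 0.973, -0.0]
contact_force: [0.3, 0.8, -0.7]
grip_width: 0.0233
grasp_force: 98.1
```

Emit:
move_arm:
  commands:
    - [[0, 0, 0.004], [0, 0, 0]]
    - [[0, 0, 0.008], [0, 0, 0]]
    - [[0, 0, 0.012], [0, 0, 0]]
    - [[0, 0, 0.016], [0, 0, 0]]
    - [[0, 0, 0.016], [0, 0, 0]]

```text
clock: 6.8
eef_pos: [0.5982, 0.1843, 0.1129]
orientation: [0.0, 0.232, 0.973, 0.0]
contact_force: [-0.1, 0.1, -0.7]
grip_width: 0.0236
grasp_force: 98.3
```

Now I press in small steps.

Emit:
move_arm:
  commands:
    - [[0, 0, 0.003], [0, 0, 0]]
    - [[0, 0, 0.006], [0, 0, 0]]
    - [[0, 0, 0.009], [0, 0, 0]]
    - [[0, 0, 0.012], [0, 0, 0]]
    - [[0, 0, 0.012], [0, 0, 0]]

```text
clock: 7.3
eef_pos: [0.5996, 0.1843, 0.1099]
orientation: [0.002, 0.232, 0.973, 0.001]
contact_force: [-1.4, -0.3, 13.6]
grip_width: 0.0229
grasp_force: 100.9
```

Emit:
move_arm:
  commands:
    - [[0, 0, 0.003], [0, 0, 0]]
    - [[0, 0, 0.006], [0, 0, 0]]
    - [[0, 0, 0.009], [0, 0, 0]]
    - [[0, 0, 0.012], [0, 0, 0]]
    - [[0, 0, 0.012], [0, 0, 0]]

```text
clock: 7.8
eef_pos: [0.5977, 0.1841, 0.1006]
orientation: [-0.001, 0.232, 0.973, -0.0]
contact_force: [-1.9, 0.6, 1.6]
grip_width: 0.0233
grasp_force: 100.1
```

Emit:
move_arm:
  commands:
    - [[0, 0, 0.003], [0, 0, 0]]
    - [[0, 0, 0.006], [0, 0, 0]]
    - [[0, 0, 0.006], [0, 0, 0]]

```text
clock: 8.1
eef_pos: [0.5977, 0.1841, 0.1004]
orientation: [0.0, 0.232, 0.973, -0.0]
contact_force: [-10.7, -2.3, 19.5]
grip_width: 0.0235
grasp_force: 102.0
```

```bash
cat > chk.py <<'E'
from h import *
for cam in ["wrist","top","scene"]:
    img,W=cloud(cam); P=W.reshape(-1,3); save(cam+"_"+str(round(r.get_obs()["clock"]*100)),img)
    q=P[(np.hypot(P[:,0]-.597,P[:,1]-.184)<.042)&(np.hypot(P[:,0]-.597,P[:,1]-.184)>.018)&(P[:,2]>.05)&(P[:,2]<.085)]
    q=q[abs(q[:,2]-np.median(q[:,2]))<.003]
    if len(q)>20:
        A=np.c_[q[:,:2]-[.597,.184],np.ones(len(q))]; s=np.linalg.lstsq(A,q[:,2],rcond=None)[0]
        print(cam,"disc",len(q),cv2.minEnclosingCircle(q[:,:2].astype(np.float32)),"z",s.round(4))
need(.597,.184,.205)
E
python3 chk.py
```

```text
wrist disc 8839 ((0.5970344543457031, 0.18558552861213684), 0.0388626903295517) z [ 0.0055 -0.0015  0.0697]
top disc 440 ((0.5961888432502747, 0.18062497675418854), 0.038064055144786835) z [0.0054 0.0013 0.0689]
scene disc 597 ((0.5973259210586548, 0.18594306707382202), 0.038369495421648026) z [-0.0144  0.0046  0.0702]
shift [ 0.0011 -0.0008 -0.2091] turn [-0.      0.0001 -0.    ] clock 8.25 tcp [0.5977 0.1841 0.1004] F [-8.7 -2.3 20.3] w 0.023 yaw 2.673 j [ 0.18  0.67  1.42 -0.    1.05 -0.93]
```

The disc top is at 69 mm, flush and level, and force rises with no more travel. I relieve the load, open half-way, and lift off.

Emit:
move_arm:
  commands:
    - [[0, 0, -0.005], [0, 0, 0]]
    - [[0, 0, -0.005], [0, 0, 0]]

```text
clock: 8.45
eef_pos: [0.5983, 0.1842, 0.1005]
orientation: [0.0, 0.232, 0.973, 0.0]
contact_force: [-0.9, -1.0, 4.3]
grip_width: 0.0233
grasp_force: 100.6
```

Emit:
move_arm:
  commands:
    - [[0, 0, 0], [0, 0, 0]]
    - [[0, 0, 0], [0, 0, 0]]
    - [[0, 0, 0], [0, 0, 0]]
    - [[0, 0, 0], [0, 0, 0]]
    - [[0, 0, 0], [0, 0, 0]]
    - [[0, 0, 0], [0, 0, 0]]
  claw: 0.2

```text
clock: 9.05
eef_pos: [0.5981, 0.1842, 0.1004]
orientation: [-0.0, 0.232, 0.973, 0.0]
contact_force: [1.1, 0.1, -0.8]
grip_width: 0.0514
grasp_force: 0.0
```

Emit:
move_arm:
  commands:
    - [[0, 0, -0.01], [0, 0, 0]]
    - [[0, 0, -0.04], [0, 0, 0]]
    - [[0, 0, -0.1], [0, 0, 0]]
    - [[0, 0, -0.18], [0, 0, 0]]
    - [[0, 0, -0.24], [0, 0, 0]]
    - [[0, 0, -0.24], [0, 0, 0]]

```text
clock: 9.65
eef_pos: [0.6003, 0.1846, 0.2263]
orientation: [0.005, 0.232, 0.973, 0.002]
contact_force: [0.8, 1.1, 0.1]
grip_width: 0.0513
grasp_force: 0.0
```

```bash
python3 chk.py; cp pics/wrist_*.png /tmp; ls -t pics | head -3
```

```text
wrist disc 4785 ((0.5974273085594177, 0.18565689027309418), 0.038674987852573395) z [0.0001 0.0019 0.0695]
top disc 744 ((0.597324788570404, 0.18219217658042908), 0.03812025487422943) z [-0.0006  0.0006  0.0687]
scene disc 709 ((0.5977321267127991, 0.18717849254608154), 0.03929970785975456) z [-0.0064  0.0037  0.0702]
shift [ 0.0012 -0.0008  0.0301] turn [-0.0001 -0.0002  0.    ] clock 9.8 tcp [0.5977 0.1841 0.22  ] F [-0.7  0.  -0.6] w 0.0511 yaw 2.6728 j [ 0.18  0.55  1.28  0.    1.31 -0.93]
scene_980.png
top_975.png
wrist_970.png
```

The cap is flush (disc top 69 mm), centred and level after release. I hand it in.

```bash
python3 -c "
from cell import r
print(r.finish_job())"
```

```text
the job is handed in; nothing more can be done
None
```

The larger clip cap is snapped home on the bearing: flush, level, within about 1 mm of centre, and released; the smaller cap and plain cover were never touched, and I handed the job in at about 10 s, with no verdict returned.

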